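Close the sliding-lid box and show its end to the inspection camera

TASK

On the carving desk, slide the lid of the small wooden box fully home while the box stands on the green mat, so that the lid's end is flush with the box's end. Then pick the closed box up and present the end where the lid slid in to the inspection camera: about 10 cm in front of the lens glass, centred on the lens, square to its line of sight (the camera looks slightly downwards, so tip the box to match) and right way up. Finish while holding the box still there in the gripper, and do not disturb the camera, cup, phone or seal.

Things in the scene. Friction and masses are not known exactly. Their poses are not given: they have to be found in the camera images.
- box: dark wooden box, 130 long (x) x 58 wide (y) x 42 mm high, 180 to 370 g, loose on the 3 mm green mat. Origin: centre of its underside; x runs along it towards the end where the lid enters, z up. Lid grooves in the side walls from 31 to 37.5 mm up, lips above to 42; the wall at the entry end is 31 mm high, the other end wall is full height and stops the lid. Grip it across the 58 mm
- lid: flat lid of lighter wood, 122 x 48 x 5.5 mm, about 40 g, three diamond inlays. It lies in the box's grooves and slides easily along the box's x; at the start it sticks out of the entry end by 30 to 50 mm. Axes parallel to the box's; origin on its underside, 65 mm inwards of its outer end. Fully home: origin 31 mm straight above the box's origin, outer end flush with the box's end
- lid_end (a point): centre of the lid's outer end face, the face to push on (48 wide x 5.5 mm high)
- box_end (a point): centre of the box's end face at the lid's entry: 65 mm from the box's origin along its x and 21 mm up. This is the point to bring to focus
- lens (a point): centre of the lens glass of the inspection camera: a black cylinder with a silver front ring, 37 mm thick, 78 long, on an arm of a steel column stand (fixed; base 130 x 120 x 14, column 334 mm high) at the desk's far side. The lens is about 0.25 m above the desk, looking back towards the robot and 11 to 29 degrees downwards. The head's hinge is stiff. Axes as for focus
- focus (a point): the empty point 100 mm in front of the lens glass on its line of sight. x points along the line of sight to the lens (away from the robot and slightly up), y is level, z up across it. When the box is well presented its axes are parallel to these: x to x, y to y, z to z
- cup: takeaway coffee cup with black lid, 84 mm wide, 113 mm high, standing beside the mat; bystander. Origin: centre of its underside
- phone: black telephone, 150 x 73 x 9 mm, lying beside the mat; bystander. Origin: centre of its underside
- seal: turned wooden seal with a bone cap, 33 mm thick, 53 mm high, standing near the mat; bystander. Origin: centre of its underside
Things that resemble listed ones, but are neither listed nor needed, are in the scene too. Of the things that look like the box, the smaller one is meant. There is more than one size of the lid; the job needs the smaller.

How it is judged:
On the way, in this order (a step that is already met when the one before it is completed fails the run):
1. the lid is fully home while the box stands on the mat (x of lid in the frame of box below 0.003 m and height (world z) of box below 0.012 m and angle between box's own z axis and vertical below 0.1 rad), for 0.2 s.
2. the closed box is lifted off the mat in the gripper (height (world z) of box above 0.05 m and contact force between the fingers and box above 1 N and x of lid in the frame of box below 0.004 m), for 0.2 s.
At the end, for the whole second after the job is handed in: Held still in the gripper alone, over 80 mm above the desk: lid home within 4 mm, centre of the box's lid-entry end within 20 mm of the point 100 mm in front of the lens, that end facing the lens within 0.2 rad, box right way up within 0.2 rad of the camera's own upright (distance between box_end and focus below 0.02 m and angle between the x axis of box and the x axis of focus, either way round below 0.2 rad and angle between the z axis of box and the z axis of focus, either way round below 0.2 rad and x of box in the frame of focus below -0.03 m and angle between box's own z axis and vertical below 0.8 rad and x of lid in the frame of box between -0.004 and 0.004 m and z of lid in the frame of box between 0.028 and 0.035 m and height (world z) of box above 0.08 m and contact force between the fingers and box above 1 N and contact force between box and cup below 0.3 N and linear speed of box below 0.02 m/s and angular speed of box below 0.15 rad/s); the arm keeps its last pose, push and grip.
It fails at once if the inspection camera is knocked out of its setting (distance of lens from where it was at the start of the episode above 0.008 m).
It fails at once if the cup is disturbed (distance of cup from where it was at the start of the episode above 0.02 m or angle between cup's own z axis and vertical above 0.4 rad).
It fails at once if the phone is disturbed (distance of phone from where it was at the start of the episode above 0.02 m).
It fails at once if the seal is disturbed (distance of seal from where it was at the start of the episode above 0.02 m or angle between seal's own z axis and vertical above 0.4 rad).
It also fails if it takes over 48 s, if anything falls off the work surface, if the arm or the gripper's body presses on something with over 40 N, if the wrist force passes 120 N, or if a joint passes its speed limit or range.

ROBOT

A 6-joint arm with a two-finger parallel gripper is mounted at the origin on the work surface. World frame = base frame: x ahead of the robot, y to its left, z up, the work surface at z = 0. Lengths are in m, angles in rad, forces in N, time in s.
With the tool pointing down it reaches from about 0.25 to 0.725 m from the base axis. Payload 4 kg.
Tool frame: the origin (TCP) lies midway between the tips of the shut fingers; the grasp point (between the pads) lies 19 mm behind it; z points along the fingers, y is the line along which they close (so a half turn about z gives the same grasp; the last joint's range is limited). The gripper opens to 85 mm and grips with 20 to 120 N. Pads are 22 mm wide; open, the fingers measure 114 mm over their backs; the gripper's body (76 mm by 85 mm) begins 54 mm behind the grasp point. The pads swing forward as they close: fully open they stand 13 mm farther back than shut.
Start: joints at [-1.269, 0.241, 0.005, 1.335, 0, 1.571], TCP at [0.149, -0.477, 0.21] pointing down, gripper open.
Joint ranges: [-2.72, 2.72], [-1.05, 1.87], [-1.09, 1.28], [-1.99, 2.15], [-1.42, 1.44], [-3.14, 3.14]. Speed limits (rad/s): [2.79, 2.79, 3.14, 3.14, 3.14, 3.14].

INTERFACE

Orientations are given as a unit quaternion [x, y, z, w].
In Python, from workcell import monitor, vision, job gives the robot as it stands.
- The arm moves only by the tool move_arm, never from a script. Its argument "moves" is a list that holds one entry, the list of rows, each a list of 5 numbers: the shift along the world's x, y, z in m, then the turn about the world's z in degrees, then the opening in per cent of the stroke, from 0 (shut) to 100 (fully open). In form: [[[x, y, z, turn, gripper], ...]]. A call has 1 to 5 rows; each row is the pose to reach, as a shift and turn from the pose commanded when the call began; what a row does not reach only later rows make up. A row lasts 1/8 s, in which the tool goes at most 62.5 mm and 10.7 degrees, less where a joint would pass 70% of its speed; a pose out of reach is approached as far as the arm can. A call with a gripper value outside its range is refused whole. The fingers move at their own pace and stop on an object; the grip force is fixed at half the most. Time passes only in rows, so rows that repeat a pose let the fingers close. It gives the time, the measured TCP pose, the force, the opening and the grip force at its end, in the units of the state.
- monitor.get_obs(): the state, without advancing time (a new reading comes with each control period).
- vision.camera(name): name is "scene" or "top" or "wrist"; returns a dict with "color" (420x560x3 uint8, red, green, blue), "camera_matrix" (3x3 intrinsics, pixels), "eye" and "attitude" of the camera in the world; the wrist camera has in their place "hand_eye" (4x4, takes a point from camera to tool coordinates, whose origin is the TCP and whose axes are the flange's). Camera axes: x right, y up, looking along -z (the intrinsics and any distortion apply to the point x, -y, -z); pixel columns grow to the right and rows downward; lengths in m; the calibration is good to about 2 mm. A picture is of the moment at which its call begins: read the wrist's pose just before it. There is no depth.
- job.job_done(): hands the job in; it is judged then, once.
The state is a dict: "clock": time; "joint_pos": joint angles; "joint_vel": joint speeds; "tau": joint torques, N m; "eef_pos": TCP position; "tool_rot": TCP orientation; "ft_force": force on the tool from outside, world axes, zero at the start; "ft_torque": the same for the moment, N m; "grip_width": finger opening in m; "grasp_force": force on a finger pad.
Only numpy, scipy, OpenCV 4.12 (cv2) and the standard library are available. Lean on these libraries where they do the work, as an engineer would, in place of code of your own. Each camera call takes 0.05 s, during which the arm holds its last target. There are 200 camera calls.

## Working session

There is one attempt and no reset: what is moved stays moved. The work goes in short steps, Python scripts to look and compute and a tool call to move; the robot and the scene stay as the last step left them, time stands still between calls to the robot, and variables do not carry over. Pictures are saved under pics/ and viewed, at most 10 in all, crops included, and the job is handed in when it is done.

Besides the shell and the picture viewer there is one more tool, called after "Request:" as name(argument=value, ...), one argument or row to a line, values as JSON. move_arm: Moves the arm, as the interface text tells. Its arguments: {"type":"object","properties":{"moves":{"type":"array","items":{"type":"array","items":{"type":"array","items":{"type":"number"}}}}},"required":["moves"]}

```bash
ls; mkdir -p pics; cat > h.py <<'E'
import numpy as np,cv2
from scipy.spatial.transform import Rotation as R
from workcell import monitor,vision,job
def snap(n):
    o=monitor.get_obs(); c=vision.camera(n); c['obs']=o
    return c
def pose(c):
    if 'hand_eye' in c:
        T=np.eye(4);T[:3,:3]=R.from_quat(c['obs']['tool_rot']).as_matrix();T[:3,3]=c['obs']['eef_pos']
        T=T@np.array(c['hand_eye']);return T[:3,3],T[:3,:3]
    a=np.array(c['attitude']); 
    return np.array(c['eye']),(R.from_quat(a).as_matrix() if a.size==4 else a.reshape(3,3))
def ray(c,u,v):
    e,M=pose(c);K=np.array(c['camera_matrix']);d=np.linalg.inv(K)@[u,v,1]
    return e,M@(d*[1,-1,-1])
def onz(c,u,v,z):
    e,d=ray(c,u,v);return e+d*(z-e[2])/d[2]
def tri(*rs):
    A=np.zeros((3,3));b=np.zeros(3);
    for e,d in rs:
        d=d/np.linalg.norm(d);P=np.eye(3)-np.outer(d,d);A+=P;b+=P@e
    return np.linalg.solve(A,b)
def proj(c,p):
    e,M=pose(c);q=M.T@(np.array(p)-e)*[1,-1,-1];q=np.array(c['camera_matrix'])@q;return q[:2]/q[2]
def save(c,n): cv2.imwrite('pics/'+n,cv2.cvtColor(c['color'],cv2.COLOR_RGB2BGR))
E
python3 - <<'E'
from h import *
import pickle
S={}
for n in ['scene','top','wrist']:
    c=snap(n);S[n]=c;save(c,n+'0.png');print(n,{k:np.round(v,4).tolist() for k,v in c.items() if k not in('color','obs')})
pickle.dump(S,open('s0.pkl','wb'));print(c['obs'])
E
```

```text
pics
scene {'camera_matrix': [[481.9495, 0.0, 277.1894], [0.0, 481.9495, 208.4547], [0.0, 0.0, 1.0]], 'eye': [1.3297, 0.112, 0.853], 'attitude': [0.2737, 0.3007, 0.6787, 0.6116]}
top {'camera_matrix': [[498.098, 0.0, 282.0801], [0.0, 498.098, 208.5404], [0.0, 0.0, 1.0]], 'eye': [0.3975, 0.0347, 1.3362], 'attitude': [0.0526, -0.053, -0.704, 0.7063]}
wrist {'camera_matrix': [[354.8376, 0.0, 280.5486], [0.0, 354.8376, 211.3078], [0.0, 0.0, 1.0]], 'hand_eye': [[0.0001, 0.9494, 0.314, 0.0817], [1.0, -0.0002, 0.0001, 0.0001], [0.0001, 0.314, -0.9494, -0.1645], [0.0, 0.0, 0.0, 1.0]]}
{'clock': 0.1, 'joint_pos': array([-1.26900589e+00,  2.41360596e-01,  3.88334179e-03,  1.33518116e+00,
       -1.05755974e-05,  1.57076597e+00]), 'joint_vel': array([-0.00089877, -0.00123661,  0.00392295,  0.0006134 ,  0.00024081,
        0.00050609]), 'tau': array([-6.84537536e-04, -3.73137510e+01,  2.53010291e+01,  1.08837930e-02,
        3.88538353e-05,  9.28802592e-06]), 'eef_pos': array([ 0.14843734, -0.47684347,  0.20869984]), 'tool_rot': array([ 9.88634191e-01,  1.50338182e-01, -1.45171129e-04, -9.19670662e-04]), 'ft_force': array([-0.19294039,  0.29308149,  0.1497184 ]), 'ft_torque': array([-0.06130132,  0.04341112, -0.01456314]), 'grasp_force': 0.0, 'grip_width': 0.08577561256767308}
```

View pics/scene0.png

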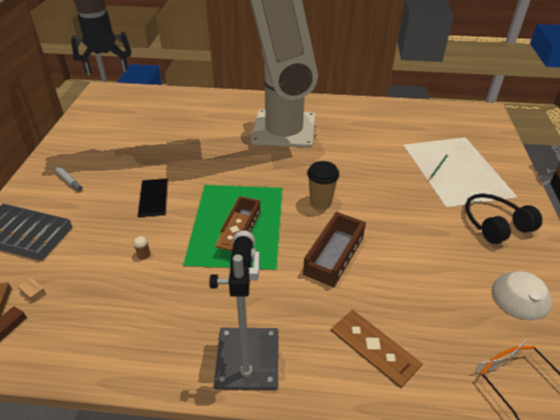

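View pics/top0.png

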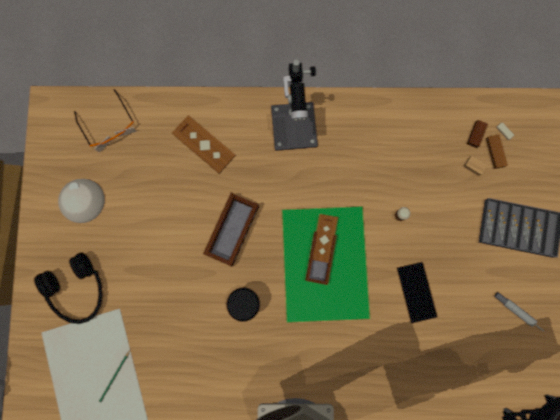

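```bash
python3 - <<'E'
from h import *
import pickle
S=pickle.load(open('s0.pkl','rb'))
a=cv2.resize(S['top']['color'][50:160,260:340],None,fx=5,fy=5,interpolation=2)
b=cv2.resize(S['scene']['color'][185:325,195:275],None,fx=4,fy=4,interpolation=2)
im=np.zeros((560,720,3),np.uint8);im[:550,:400]=a;im[:560,400:720]=b
cv2.imwrite('pics/crop1.png',im[:,:,::-1])
c=S['top'];H=cv2.cvtColor(c['color'],cv2.COLOR_RGB2HSV)
g=cv2.inRange(H,(50,120,40),(80,255,255))
n,l,st,ce=cv2.connectedComponentsWithStats(g);i=1+st[1:,4].argmax();print('mat',st[i])
x,y,w,h,_=st[i]
for u,v in [(x,y),(x+w,y+h)]: print(onz(c,u,v,.003))
# box+lid contour = non-green near mat
m=(g[170:330,270:380]==0).astype(np.uint8);roi=np.zeros_like(g);roi[170:330,270:380]=m
hull=cv2.inRange(H,(50,120,40),(80,255,255));cn,_=cv2.findContours((l==i).astype(np.uint8),cv2.RETR_EXTERNAL,2)
mm=np.zeros_like(g);cv2.drawContours(mm,[cv2.convexHull(cn[0])],-1,255,-1);mm=cv2.erode(mm,np.ones((5,5)))
mm[g>0]=0
n,l,st,ce=cv2.connectedComponentsWithStats(mm);i=1+st[1:,4].argmax()
cn,_=cv2.findContours((l==i).astype(np.uint8),cv2.RETR_EXTERNAL,2);r=cv2.minAreaRect(cn[0]);print(r)
for p in cv2.boxPoints(r): print(p,onz(c,*p,.045))
for n,p in dict(cup=(243,304,.113),seal=(403,214,.053),phone=(417,292,.009),bigbox=(232,229,.05),base=(295,127,.014)).items(): print(n,onz(c,*p))
z=cv2.resize(c['color'][200:300,290:360],None,fx=7,fy=6,interpolation=2);cv2.imwrite('pics/crop2.png',z[:,:,::-1])
E
```

```text
mat [ 282  207   88  115 7590]
[0.60239764 0.03445054 0.003     ]
[ 0.29861108 -0.19683296  0.003     ]
((322.2315368652344, 248.6879425048828), (23.518945693969727, 68.93484497070312), 10.007980346679688)
[304.66107 280.58728] [ 0.40511095 -0.02428119  0.045     ]
[316.64093 212.70137] [ 0.58113239 -0.05629003  0.045     ]
[339.802  216.7886] [ 0.57053169 -0.11678666  0.045     ]
[327.82214 284.6745 ] [ 0.3949289  -0.08360067  0.045     ]
cup [0.34831618 0.12786127 0.113     ]
seal [ 0.57730735 -0.28037536  0.053     ]
phone [ 0.3765487  -0.32115163  0.009     ]
bigbox [0.53699226 0.16403145 0.05      ]
base [ 8.23590978e-01 -6.29353181e-04  1.40000000e-02]
```

View pics/crop1.png

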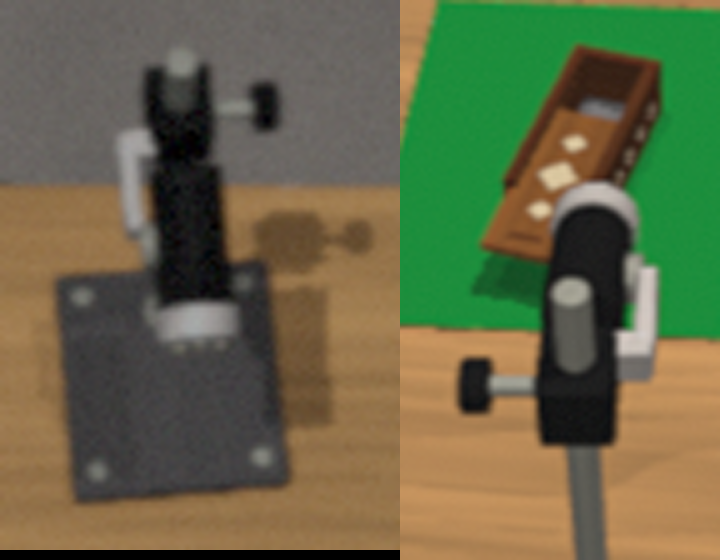

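View pics/crop2.png

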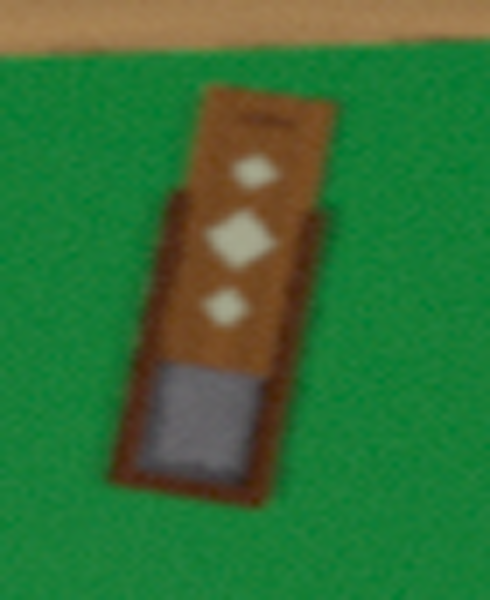

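Scene: the box lies on the mat in the top view (322,249) with the lid sticking out at its far end. The camera's ring is near (299,115) in the top view and (244,231) in the scene view. The big look-alike box is at (232,229). I'll go for a side view of the lens.

Request:
move_arm(
  moves=[
    [[0.03, 0.04, 0.04, 10, 100], [0.06, 0.08, 0.08, 20, 100], [0.09, 0.12, 0.12, 30, 100], [0.12, 0.165, 0.14, 40, 100], [0.15, 0.215, 0.15, 50, 100]],
  ],
)

```text
clock: 0.78
eef_pos: [0.2998, -0.2613, 0.3608]
tool_rot: [0.831, 0.556, 0.0, 0.001]
ft_force: [1.3, -0.5, -0.2]
grip_width: 0.0854
grasp_force: 0.0
```

Request:
move_arm(
  moves=[
    [[0.04, 0.045, 0, 10, 0], [0.08, 0.09, 0, 20, 0], [0.12, 0.135, 0, 23, 0], [0.16, 0.18, 0, 23, 0], [0.2, 0.225, 0, 23, 0]],
  ],
)

```text
clock: 1.4
eef_pos: [0.4995, -0.0357, 0.3593]
tool_rot: [0.705, 0.709, -0.0, 0.0]
ft_force: [0.2, -0.2, 0.2]
grip_width: -0.0002
grasp_force: 0.0
```

Request:
move_arm(
  moves=[
    [[0.03, 0.045, 0, 0, 0], [0.06, 0.09, 0, 0, 0], [0.09, 0.13, 0, 0, 0], [0.1, 0.14, 0, 0, 0], [0.1, 0.14, 0, 0, 0]],
  ],
)

```text
clock: 2.02
eef_pos: [0.599, 0.1036, 0.3578]
tool_rot: [0.705, 0.71, -0.001, -0.001]
ft_force: [-0.3, -1.2, -0.9]
grip_width: -0.0002
grasp_force: 0.0
```

```bash
python3 - <<'E'
from h import *
import pickle
c=snap('wrist');save(c,'w1.png');pickle.dump(c,open('w1.pkl','wb'))
S=pickle.load(open('s0.pkl','rb'))
L=tri(ray(S['top'],299.6,115),ray(S['scene'],243.7,231));print('ringtop',L,proj(c,L),c['obs']['clock'],c['obs']['eef_pos'])
E
```

```text
ringtop [ 0.76363612 -0.00194245  0.28427179] [483.99780533 340.35343643] 2.025 [0.5989574  0.10364563 0.35780225]
```

View pics/w1.png

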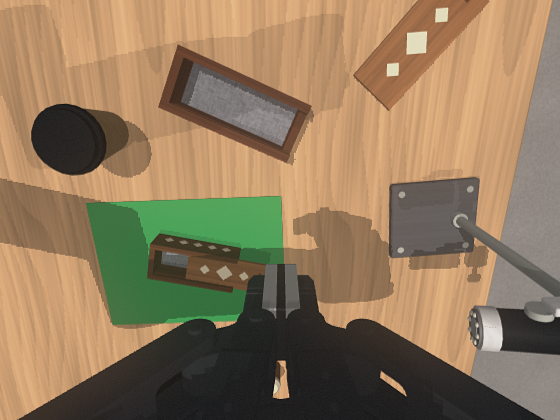

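The side view shows the box with the lid at about (150–270, 235–290), the camera ring at (470–500, 305–350) and its barrel running right from there. I'll measure the barrel's axis numerically.

```bash
python3 - <<'E'
from h import *
import pickle
c=pickle.load(open('w1.pkl','rb'));S=pickle.load(open('s0.pkl','rb'))
g=cv2.cvtColor(c['color'],cv2.COLOR_RGB2GRAY)
print(c['color'].astype(int)[329,462:505].max(1)) 
for u in (474,480,486,492,498,505,515,530,545,555): print(u,g[296:364:2,u])
t=cv2.cvtColor(S['top']['color'],cv2.COLOR_RGB2GRAY)
for v in (84,88,92,96,100,104,108,110,112,114,116,118,120,122): print(v,t[v,286:312])
E
```

```text
[192 195 204 205 200 181 125 126 139  97  88  87  88  84 143  69  65 104
 131 131  97 176 229 228 226 226 228 227 227 225 225 224 223 222 220 217
 215 216 217 224 119  53  54]
474 [162 163 164 165 166  95  84  68  89 176 185  76  97  85  84  83  82  88
  83  82  80  61 122 176 117 156 168 170 170 165 147 131 126 137]
480 [180 181 180 179 180 101 126 146 140 112  93  95 103 108 112 117 123 129
 132 127 122 121 117 104  98  93  95 141 136 137 138 134 132 136]
486 [184 184 174 155 140 101 117 138 149 158 170 179 189 202 213 210 223 221
 220 223 224 224 222 218 215 205 191 176 134 134 135 134 137 138]
492 [142 144 142 139 139 118 111 131 145 158 165 176 182 192 197 208 220 222
 225 224 221 221 218 215 212 210 200 187 130 137 137 136 136 135]
498 [140 140 141 133 140 136  56  42  79 149 168 175 179 186 192 203 208 212
 218 222 223 224 222 219 216 214 202 189 132 135 134 136 134 134]
505 [134 140 136 135 138 134  95  45  46  44  47  47  48  47  49  50  51  52
  54  53  52  49  45  46  46  42  43  65 135 134 135 136 139 137]
515 [140 136 135 136 134 137 125  37  42  42  43  44  44  42  46  
[... 1225 characters left out ...]
]
110 [60 59 70 92 94 69 41 31 46 57 69 80 88 92 95 92 87 83 76 70 61 52 46 44
 45 44]
112 [ 60  60  79 101 107 101 110 122 131 140 150 158 164 164 163 159 153 148
 138 127 109  82  54  47  49  41]
114 [ 63  63  70  88 104 108 120 134 145 153 159 164 166 169 163 159 153 147
 139 125 110  87  58  48  45  43]
116 [ 65  67  69  68  76  98 119 134 147 149 152 157 160 158 153 149 141 136
 127 119 102  80  56  41  46  43]
118 [ 68  66  68  68  71  78  91  96 100 103 100  93  95 107 103  87  84  94
  95  78  65  64  62  54  52  46]
120 [64 67 65 70 62 67 69 72 79 87 86 72 70 73 74 68 70 68 69 61 70 65 64 62
 52 46]
122 [65 63 66 70 66 69 64 68 66 68 68 68 62 64 66 68 64 66 61 67 67 66 63 65
 61 59]
```

```bash
cat > lens.py <<'E'
from h import *
import pickle
c=pickle.load(open('w1.pkl','rb'));S=pickle.load(open('s0.pkl','rb'));t=S['top']
r1,r2=ray(c,476,328),ray(t,299.5,119)
L=tri(r1,r2)
n1=np.cross(ray(c,476,327)[1],ray(c,555,333.8)[1]);n2=np.cross(ray(t,299.5,119)[1],ray(t,297,88)[1])
a=np.cross(n1,n2);a/=np.linalg.norm(a);a*=np.sign(a[0])
F=L-.1*a
if __name__=='__main__':
    print('lens',L,proj(c,L),proj(t,L)); print('axis',a,'pitch',np.degrees(np.arcsin(a[2])),'yaw',np.degrees(np.arctan2(a[1],a[0])))
    print('focus',F,'boxorigin',)
    for s in (-3,3):  # sensitivity
        n1=np.cross(ray(c,476,327)[1],ray(c,555,333.8+s)[1]);b=np.cross(n1,n2);b/=np.linalg.norm(b);print(s,np.degrees(np.arcsin(abs(b[2]))))
    # big box corners
    for p in [(178,45),(311,110),(290,162),(160,105)]: print('bb',onz(c,*p,.05))
    # small box rear, lid end
    H=cv2.cvtColor(t['color'],cv2.COLOR_RGB2HSV)
    rear=np.mean([onz(t,306,281,.045)[:2],onz(t,328,284,.045)[:2]],0);lid=np.mean([onz(t,319,214.5,.04)[:2],onz(t,338.5,217,.04)[:2]],0)
    print(rear,lid,np.linalg.norm(lid-rear),np.degrees(np.arctan2(*(lid-rear)[::-1])))
E
python3 lens.py
```

```text
lens [ 0.76293902 -0.00285116  0.26788402] [472.4864206  328.47431723] [299.03184118 117.85858783]
axis [0.96088171 0.08876493 0.26234924] pitch 15.209503444959182 yaw 5.277925392552232
focus [ 0.66685085 -0.01172765  0.2416491 ] boxorigin
-3 10.851251955250921
3 19.71604123840698
bb [0.47362157 0.23995778 0.05      ]
bb [0.63770271 0.16515564 0.05      ]
bb [0.61184701 0.09789574 0.05      ]
bb [0.44477213 0.16991388 0.05      ]
[ 0.40035658 -0.05589351] [ 0.57386101 -0.08837641] 0.17651891810163678 -10.603963399623341
```

Request:
move_arm(
  moves=[
    [[0.004, -0.05, -0.03, -10, 0], [0.008, -0.1, -0.06, -11, 0], [0.012, -0.15, -0.09, -11, 0], [0.014, -0.199, -0.12, -11, 0], [0.014, -0.199, -0.17, -11, 0]],
  ],
)

```text
clock: 2.7
eef_pos: [0.6127, -0.1018, 0.1909]
tool_rot: [0.772, 0.635, 0.001, 0.002]
ft_force: [0.5, 1.1, 0.5]
grip_width: 0.0001
grasp_force: 0.0
```

Request:
move_arm(
  moves=[
    [[0, 0, -0.055, 0, 0], [0, 0, -0.11, 0, 0], [0, 0, -0.145, 0, 0], [0, 0, -0.157, 0, 0], [0, 0, -0.157, 0, 0]],
  ],
)

```text
clock: 3.32
eef_pos: [0.6122, -0.097, 0.033]
tool_rot: [0.77, 0.638, -0.0, -0.0]
ft_force: [0.7, -0.7, 0.5]
grip_width: 0.0001
grasp_force: 0.0
```

```bash
python3 - <<'E'
from h import *
c=snap('wrist');save(c,'w2.png');print(c['obs']['eef_pos'],c['obs']['ft_force'],c['obs']['clock'])
p=np.array([.574,-.0884,.037]);print(proj(c,p),proj(c,c['obs']['eef_pos']))
E
```

```text
[ 0.61222481 -0.09701575  0.03298598] [ 0.68359077 -0.69855768  0.47688257] 3.325
[200.29905821 261.84025645] [278.67653265 260.67972514]
```

View pics/w2.png

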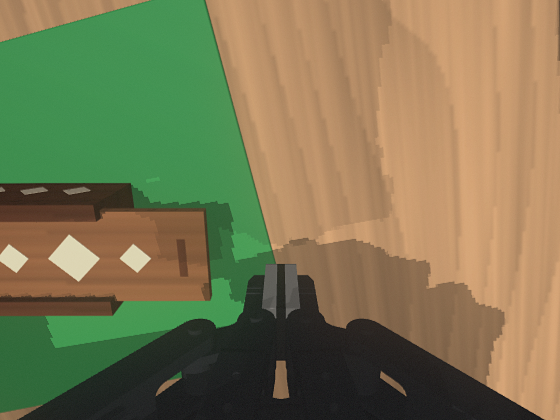

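```bash
python3 - <<'E'
from h import *
import cv2
c=snap('wrist')
for p in [(207,209),(211,300)]: print('lid',onz(c,*p,.0395))
for p in [(100,221),(132,185),(112,316)]: print('box',onz(c,*p,.045))
print(onz(c,264,268,.033))
E
```

```text
lid [ 0.58577733 -0.06171077  0.0395    ]
lid [ 0.57548151 -0.10985796  0.0395    ]
box [ 0.53752471 -0.05661514  0.045     ]
box [ 0.55732734 -0.04306426  0.045     ]
box [ 0.52598541 -0.10629721  0.045     ]
[ 0.60500563 -0.10027299  0.033     ]
```

Request:
move_arm(
  moves=[
    [[-0.01, 0.004, -0.003, 0, 0], [-0.02, 0.007, -0.003, 0, 0], [-0.03, 0.009, -0.003, 0, 0], [-0.04, 0.011, -0.003, 0, 0], [-0.05, 0.013, -0.003, 0, 0]],
  ],
)

```text
clock: 4.05
eef_pos: [0.5618, -0.0832, 0.0296]
tool_rot: [0.77, 0.638, 0.0, 0.0]
ft_force: [-0.6, 0.2, 0.5]
grip_width: -0.0
grasp_force: 0.0
```

Request:
move_arm(
  moves=[
    [[-0.006, 0.001, 0, 0, 0], [-0.012, 0.002, 0, 0, 0], [-0.016, 0.003, 0, 0, 0], [-0.018, 0.003, 0, 0, 0], [-0.018, 0.003, 0, 0, 0]],
  ],
)

```text
clock: 4.68
eef_pos: [0.5447, -0.0804, 0.0295]
tool_rot: [0.77, 0.638, 0.0, 0.0]
ft_force: [1.0, 0.4, 0.6]
grip_width: 0.0002
grasp_force: 0.0
```

```bash
python3 - <<'E'
from h import *
c=snap('wrist');save(c,'w3.png');print(c['obs']['eef_pos'],c['obs']['ft_force'],c['obs']['clock'])
E
```

```text
[ 0.54466878 -0.08043001  0.0295038 ] [1.02187191 0.37279061 0.57222161] 4.675
```

View pics/w3.png

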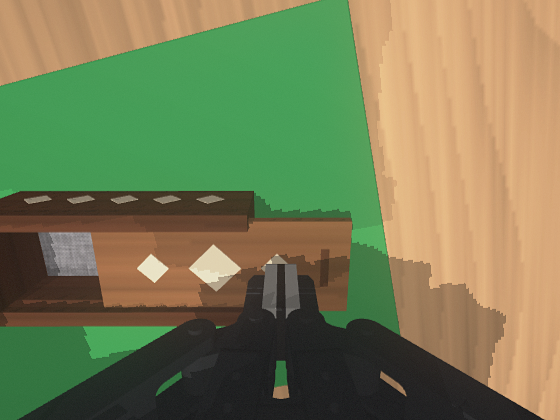

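```bash
python3 - <<'E'
from h import *
import pickle
S=pickle.load(open('s0.pkl','rb'));t=S['top'];w1=pickle.load(open('w1.pkl','rb'))
c=snap('wrist')  # as w3
d3=[(152.5,268),(214.5,267.5),(277,262)]
d1=[(205,269),(224,272),(243,276)]
dt=[(225/7+290,306/6+200),(240/7+290,240/6+200),(254/7+290,171/6+200)]
for a,b,e in zip(d3,d1,dt):
    print('top-w1',tri(ray(t,*e),ray(w1,*b)),'top-w3',tri(ray(t,*e),ray(c,*a)),'w1-w3',tri(ray(w1,*b),ray(c,*a)),onz(c,*a,.0395)[:2],onz(t,*e,.0395)[:2])
# mat edge corner check: w3 mat far edge corner (348,0); 
print(onz(c,348,0,.003),onz(t,368,207,.003),onz(t,282.5,209,.003))
from h import monitor
print(c['obs']['joint_pos'])
E
```

```text
top-w1 [ 0.48296372 -0.07160489  0.03172083] top-w3 [ 0.48186365 -0.07084023  0.03312377] w1-w3 [ 0.48648872 -0.06682613  0.04242528] [ 0.48502936 -0.06814499] [ 0.48140654 -0.07025445]
top-w1 [ 0.51183828 -0.07746157  0.03022464] top-w3 [ 0.51135059 -0.07736896  0.0300957 ] w1-w3 [ 0.51396484 -0.0744402   0.03722987] [ 0.51459617 -0.07346142] [ 0.51006928 -0.0760974 ]
top-w1 [ 0.54166748 -0.08254382  0.03351705] top-w3 [ 0.54262319 -0.08338194  0.02388041] w1-w3 [ 0.55072469 -0.0464214   0.10051744] [ 0.54487795 -0.07619184] [ 0.54023564 -0.08161846]
[0.60008137 0.03456994 0.003     ] [ 0.6031516  -0.19847165  0.003     ] [0.59692575 0.0330802  0.003     ]
[-1.46605245e-01  4.80642431e-01 -1.42345256e-01  9.47506043e-01
 -2.24427253e-05  1.61112481e+00]
```

The picture shows the fingers standing over the lid, which hasn't moved: its end is at u≈350 and the tips at (281,265). I passed just above it, so I'll back out, go lower and push again.

Request:
move_arm(
  moves=[
    [[0, 0, 0.015, 0, 0], [0.035, -0.006, 0.02, 0, 0], [0.075, -0.013, 0.02, 0, 0], [0.075, -0.013, -0.005, 0, 0], [0.075, -0.013, -0.012, 0, 0]],
  ],
)

```text
clock: 5.4
eef_pos: [0.6188, -0.0933, 0.0166]
tool_rot: [0.77, 0.638, -0.001, -0.001]
ft_force: [-0.9, 0.6, -0.1]
grip_width: 0.0
grasp_force: 0.0
```

```bash
python3 - <<'E'
from h import *
c=snap('wrist');s=snap('scene');o=c['obs'];print(o['eef_pos'],o['ft_force'],o['clock'])
e=o['eef_pos'];u,v=proj(s,e).astype(int);print('tip in scene',u,v, proj(s,[.58,-.086,.037]))
a=cv2.resize(s['color'][v-40:v+30,u-35:u+45],None,fx=5,fy=5,interpolation=2)
b=cv2.resize(c['color'][190:330,130:300],None,fx=2.35,fy=2.5,interpolation=2)
im=np.zeros((350,800,3),np.uint8);im[:,:400]=a;im[:,400:]=b[:350,:400] if b.shape[1]>=400 else cv2.resize(b,(400,350))
cv2.imwrite('pics/c4.png',im[:,:,::-1]);print(u-35,v-40)
E
```

```text
[ 0.61878365 -0.09328496  0.01657177] [-0.89690141  0.60983942 -0.14467945] 5.4
tip in scene 218 267 [223.7944403  248.75105297]
183 227
```

View pics/c4.png

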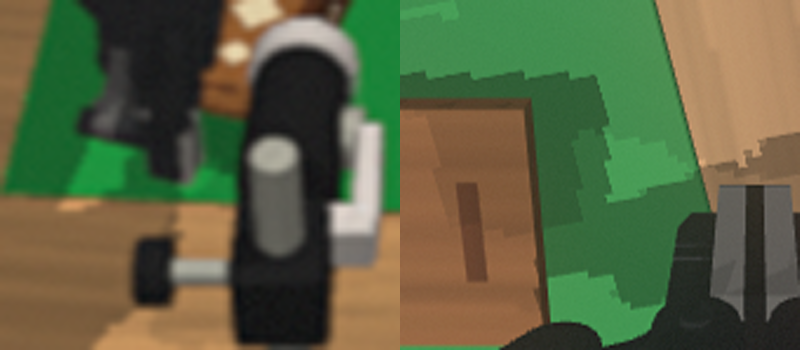

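Request:
move_arm(
  moves=[
    [[-0.006, 0.001, -0.005, 0, 0], [-0.018, 0.003, -0.005, 0, 0], [-0.028, 0.005, -0.005, 0, 0], [-0.036, 0.007, -0.005, 0, 0], [-0.044, 0.008, -0.005, 0, 0]],
  ],
)

```text
clock: 6.12
eef_pos: [0.5755, -0.0853, 0.013]
tool_rot: [0.77, 0.638, 0.0, 0.0]
ft_force: [0.6, 0.4, 0.4]
grip_width: -0.0002
grasp_force: 0.1
```

```bash
cat > lidm.py <<'E'
from h import *
c=snap('wrist');o=c['obs'];print(o['eef_pos'],o['ft_force'],o['clock'])
H=cv2.cvtColor(c['color'],cv2.COLOR_RGB2HSV)
m=cv2.inRange(H,(15,10,150),(35,110,255));m[330:]=0
n,l,st,ce=cv2.connectedComponentsWithStats(m)
for i in range(1,n):
    if st[i,4]>60:
        print('diamond',st[i],ce[i].round(1),onz(c,*ce[i],.0395)[:2].round(4))
E
python3 lidm.py
```

```text
[ 0.57551164 -0.08527955  0.01300416] [0.64180323 0.36000937 0.40982931] 6.125
diamond [ 283    0   69  246 2545] [315.7 120.8] [ 0.6027 -0.0178]
diamond [395  69  15  24 129] [402.   79.9] [ 0.6359 -0.0093]
diamond [384 122  17  68 365] [392.2 157.8] [ 0.6299 -0.0372]
diamond [ 542  124   18  206 1571] [553. 237.] [ 0.6933 -0.0831]
diamond [408 130  11  31 104] [412.7 145.7] [ 0.6381 -0.034 ]
diamond [345 187  16  26 132] [353.8 198.1] [ 0.6132 -0.0507]
diamond [392 227  14  38 239] [400.  247.8] [ 0.6298 -0.0761]
diamond [ 351  238   38   82 1330] [366.8 277.8] [ 0.6143 -0.0878]
diamond [336 247   9  40  97] [339.7 263.1] [ 0.6036 -0.0785]
diamond [  89  262   58   52 1530] [117.8 287.8] [ 0.5059 -0.0722]
diamond [ 32 273  36  31 577] [ 49.5 287.9] [ 0.4763 -0.0667]
diamond [169 273  35  31 549] [185.7 287.7] [ 0.5353 -0.0778]
diamond [399 277  14  30 134] [406.  291.5] [ 0.6306 -0.0978]
diamond [402 308  10  22  62] [407.1 319.5] [ 0.63   -0.1124]
```

Request:
move_arm(
  moves=[
    [[-0.008, 0.0015, 0, 0, 0], [-0.016, 0.003, 0, 0, 0], [-0.022, 0.0045, 0, 0, 0], [-0.027, 0.0055, 0, 0, 0], [-0.03, 0.006, 0, 0, 0]],
  ],
)

```text
clock: 6.8
eef_pos: [0.5452, -0.0793, 0.0125]
tool_rot: [0.77, 0.638, -0.0, -0.0]
ft_force: [0.6, -0.5, -0.6]
grip_width: 0.0002
grasp_force: 0.1
```

```bash
cat >> lidm.py <<'E'
save(c,'w_%d.png'%(o['clock']*100))
E
python3 lidm.py | grep -E "0.4|0.5|\[0\.5"
```

```text
[ 0.54523393 -0.07930704  0.01246703] [ 0.62746564 -0.54498531 -0.57490669] 6.8
diamond [237   0  19  16 137] [245.2   6.9] [0.5546 0.0302]
diamond [179  11  17  18  95] [186.7  20.3] [0.5338 0.03  ]
diamond [502  19  11  96 453] [506.5  65.4] [ 0.6428 -0.0054]
diamond [  89  263   58   51 1533] [117.3 288.2] [ 0.4756 -0.0662]
diamond [ 32 273  35  32 583] [ 48.9 288.4] [ 0.4461 -0.0608]
diamond [168 273  35  31 563] [185.4 288.3] [ 0.5051 -0.0718]
```

Request:
move_arm(
  moves=[
    [[-0.004, 0.0008, 0, 0, 0], [-0.007, 0.0014, 0, 0, 0], [-0.009, 0.0018, 0, 0, 0], [-0.011, 0.0022, 0, 0, 0], [-0.012, 0.0024, 0, 0, 0]],
  ],
)

```text
clock: 7.48
eef_pos: [0.534, -0.0771, 0.0127]
tool_rot: [0.77, 0.638, 0.0, 0.0]
ft_force: [1.5, 0.6, 0.2]
grip_width: -0.0001
grasp_force: 0.7
```

```bash
python3 lidm.py | grep -E "0.4|0.5|\[0\.5"; python3 - <<'E'
from h import *
s=snap('top');a=cv2.resize(s['color'][200:300,290:360],None,fx=5,fy=5,interpolation=2)
import glob
w=cv2.imread(sorted(glob.glob('pics/w_7*.png'))[-1])[:,:,::-1][200:370,0:300]
w=cv2.resize(w,(440,500*170//300+0))
im=np.zeros((500,800,3),np.uint8);im[:,:350]=a;im[:w.shape[0],352:792]=w
cv2.imwrite('pics/c5.png',im[:,:,::-1])
E
```

```text
[ 0.53396674 -0.07707703  0.01266818] [1.50741325 0.60458551 0.21768553] 7.475
diamond [204   0  17  30 147] [212.9  17.3] [0.5316 0.0315]
diamond [260   0  21  16 158] [270.8   7.1] [0.5519 0.0308]
diamond [511   0  15  18  87] [519.1   6.8] [0.6357 0.0151]
diamond [ 524    0   23  157 1625] [535.3  78.2] [ 0.642  -0.0095]
diamond [  89  263   58   51 1527] [117.4 288.2] [ 0.4643 -0.064 ]
diamond [ 32 273  35  31 580] [ 49.  288.4] [ 0.4348 -0.0585]
diamond [169 273  35  31 563] [185.6 288.3] [ 0.4938 -0.0697]
```

View pics/c5.png

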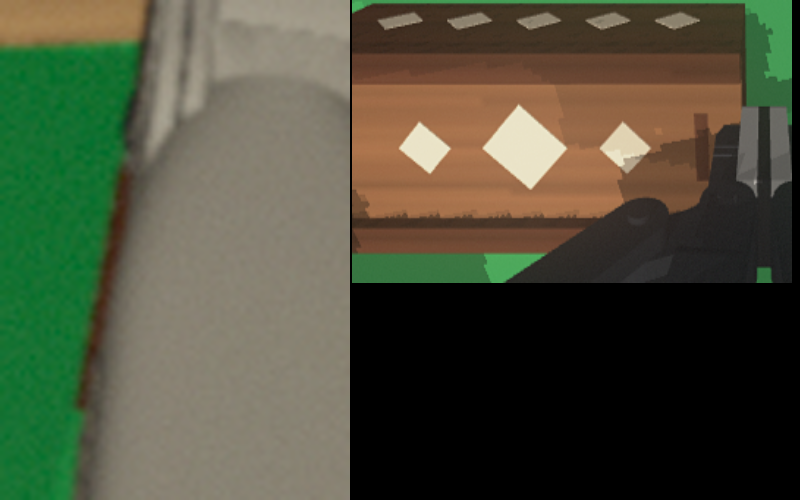

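The close-up shows the lid end flush with the box end (crop x≈742) and the fingers touching the end face. I'll back off, rise, turn and open above the box.

Request:
move_arm(
  moves=[
    [[0.012, -0.002, 0, 0, 0], [0.014, -0.003, 0.04, 0, 0], [0.014, -0.003, 0.09, -10, 0], [-0.02, 0.003, 0.11, -20, 50], [-0.06, 0.008, 0.11, -30, 100]],
  ],
)

```text
clock: 8.2
eef_pos: [0.4756, -0.0692, 0.1247]
tool_rot: [0.91, 0.414, 0.002, 0.001]
ft_force: [-0.1, -0.9, 0.1]
grip_width: 0.0358
grasp_force: 0.0
```

Request:
move_arm(
  moves=[
    [[-0.018, 0.003, 0, -10, 100], [-0.018, 0.003, 0, -20, 100], [-0.018, 0.003, 0, -30, 100], [-0.018, 0.003, 0, -40, 100], [-0.018, 0.003, 0, -50, 100]],
  ],
)

```text
clock: 8.82
eef_pos: [0.4561, -0.0661, 0.1226]
tool_rot: [1.0, -0.009, -0.0, -0.0]
ft_force: [0.8, 0.2, -0.8]
grip_width: 0.0853
grasp_force: 0.0
```

Request:
move_arm(
  moves=[
    [[0, 0, 0, -10, 100], [0, 0, 0, -10, 100]],
  ],
)

```text
clock: 9.07
eef_pos: [0.4541, -0.0771, 0.1225]
tool_rot: [0.996, -0.087, 0.0, -0.004]
ft_force: [-0.2, -0.4, 0.8]
grip_width: 0.0851
grasp_force: 0.0
```

```bash
python3 lidm.py | grep -E "\[0\.4|\[ 0\.4|clock|^\["; python3 - <<'E'
from h import *
import pickle
w=pickle.load(open('w1.pkl','rb'));t=pickle.load(open('s0.pkl','rb'))['top']
g=np.array
bw=[(390,186),(478,178),(479,248),(392,257)];bt=[(271.5,105.5),(313,103),(317,146.5),(275.5,149.5)]
for dz in (0,.005,.01):
    w['obs']['eef_pos']=w['obs']['eef_pos']+[0,0,dz if dz==0 else .005]
    P=[onz(w,*p,.014)[:2] for p in bw];print(dz,np.mean(P,0),[np.linalg.norm(P[i]-P[i-1]).round(4) for i in range(4)])
P=[onz(t,*p,.014)[:2] for p in bt];print('top',np.mean(P,0),[np.linalg.norm(P[i]-P[i-1]).round(4) for i in range(4)])
E
```

```text
[ 0.45409247 -0.07711486  0.12254082] [-0.17463181 -0.41638572  0.83734577] 9.075
diamond [414 125  81  27 805] [446.4 138. ] [ 0.4868 -0.1971]
diamond [253 150  20  18 194] [262.5 158.8] [ 0.4944 -0.0702]
diamond [417 156  34   9  90] [432.5 159.7] [ 0.4734 -0.1872]
diamond [418 160  76  22 724] [448.2 171.8] [ 0.4629 -0.1977]
diamond [ 112  171   63  109 1833] [143.6 230. ] [0.4568 0.0279]
diamond [245 186  35  32 600] [261.9 201.2] [ 0.464  -0.0639]
diamond [474 217  57  34 640] [510.4 233.3] [ 0.4079 -0.2419]
diamond [ 424  221   61   36 1095] [448.8 238.8] [ 0.4111 -0.1967]
diamond [252 230  21  19 216] [262.  239.1] [ 0.4346 -0.0584]
diamond [  0 289  65  36 898] [ 19.7 306.8] [0.4094 0.1471]
diamond [ 72 289  29   7  67] [ 87.5 292.4] [0.4129 0.0879]
0 [0.83341632 0.00674267] [np.float64(0.1159), np.float64(0.1279), np.float64(0.1135), np.float64(0.135)]
0.005 [0.83571405 0.00499375] [np.float64(0.1171), np.float64(0.1291), np.float64(0.1146), np.float64(0.1363)]
0.01 [0.83801178 0.00324484] [np.float64(0.1182), np.float64(0.1304), np.float64(0.1157), np.float64(0.1376)]
top [0.8265067 0.0014443] [np.float64(0.126), np.float64(0.1153), np.float64(0.1247), np.float64(0.1138)]
```

Request:
move_arm(
  moves=[
    [[0, 0, 0, 0, 100], [0, 0, 0, 0, 100]],
  ],
)

```text
clock: 9.38
eef_pos: [0.4538, -0.0764, 0.1225]
tool_rot: [0.996, -0.086, 0.0, -0.004]
ft_force: [-0.2, 0.0, -0.3]
grip_width: 0.0853
grasp_force: 0.0
```

```bash
python3 lidm.py | grep -E "\[0\.4|\[ 0\.4|clock|^\["
```

```text
[ 0.45384674 -0.07638353  0.12249119] [-0.17190625  0.04579206 -0.3070135 ] 9.375
diamond [415 125  93  26 800] [448.  137.5] [ 0.4869 -0.1974]
diamond [254 149  21  20 202] [263.8 158.3] [ 0.4943 -0.0704]
diamond [418 155  44  11 108] [436.4 159. ] [ 0.4734 -0.1891]
diamond [419 160  79  22 749] [450.  171.5] [ 0.4628 -0.1982]
diamond [111 173  34  22 265] [130.1 182.1] [0.4938 0.0275]
diamond [246 185  34  33 596] [262.8 200.8] [ 0.4639 -0.0639]
diamond [ 117  188   61   92 1464] [147.7 235.5] [0.4517 0.0268]
diamond [450 215  30   6  64] [466.1 217.5] [ 0.4261 -0.2089]
diamond [ 425  216  107   42 1739] [472.8 236.8] [ 0.4097 -0.2137]
diamond [253 229  21  20 215] [262.9 238.7] [ 0.4346 -0.0584]
diamond [  0 289  65  35 919] [ 20.6 306.1] [0.4094 0.1468]
diamond [ 87 288  24  14  94] [100.8 293. ] [0.4102 0.0782]
```

Request:
move_arm(
  moves=[
    [[0.006, 0.013, -0.03, -1, 100], [0.006, 0.013, -0.05, -1, 100], [0.006, 0.013, -0.05, -1, 100]],
  ],
)

```text
clock: 9.8
eef_pos: [0.4561, -0.0747, 0.0712]
tool_rot: [0.996, -0.087, -0.001, -0.009]
ft_force: [-0.2, -0.5, 0.6]
grip_width: 0.0854
grasp_force: 0.0
```

```bash
python3 lidm.py | grep -E "\[0\.4|\[ 0\.4|clock|^\["; python3 -c "
from h import *
o=monitor.get_obs();print(o['joint_pos'].round(3),o['tool_rot'])"
```

```text
[ 0.45613259 -0.0746932   0.07116919] [-0.2121606  -0.48250295  0.59631734] 9.8
diamond [249 166  27  26 352] [261.9 178.3] [ 0.4938 -0.0696]
diamond [241 209  43  39 872] [261.9 228.2] [ 0.4641 -0.0639]
diamond [ 454  213   79   29 1031] [487.9 226.7] [ 0.4431 -0.1944]
diamond [ 456  226  104   84 3628] [501.4 272.9] [ 0.4111 -0.2027]
diamond [   0  237  110   87 4636] [ 52.4 283.2] [0.4496 0.0741]
diamond [531 250  26  15  95] [542.7 255.5] [ 0.4189 -0.2265]
diamond [519 261  18  15  61] [528.1 268.9] [ 0.4112 -0.2184]
diamond [250 262  25  23 301] [262.2 273.4] [ 0.4346 -0.0584]
diamond [123 288  19  13  70] [131.6 294.1] [0.4338 0.0266]
diamond [  0 319  45  11 259] [ 21.6 325.5] [0.4227 0.1065]
[-0.175  0.282 -0.322  0.969  0.018  3.141] [ 9.96161544e-01 -8.70466961e-02 -3.47585781e-05 -9.22222884e-03]
```

Request:
move_arm(
  moves=[
    [[0, 0, 0.03, 10.5, 100], [0, 0, 0.03, 21, 100], [0, 0, 0.03, 31.5, 100], [0, 0, 0.03, 42, 100], [0, 0, 0.03, 52.5, 100]],
  ],
)

```text
clock: 10.48
eef_pos: [0.4587, -0.0752, 0.104]
tool_rot: [0.931, 0.365, -0.002, -0.008]
ft_force: [-0.0, -1.1, 0.1]
grip_width: 0.0853
grasp_force: 0.0
```

Request:
move_arm(
  moves=[
    [[0, 0, 0, 10.5, 100], [0, 0, 0, 21, 100], [0, 0, 0, 31.5, 100], [0, 0, 0, 42, 100], [0, 0, 0, 52.5, 100]],
  ],
)

```text
clock: 11.1
eef_pos: [0.4587, -0.0752, 0.104]
tool_rot: [0.673, 0.739, -0.006, -0.005]
ft_force: [0.4, 0.3, 0.0]
grip_width: 0.0851
grasp_force: 0.0
```

Request:
move_arm(
  moves=[
    [[0, 0, 0, 10.5, 100], [0, 0, 0, 21, 100], [0, 0, 0, 31.5, 100], [0, 0, 0, 42, 100], [0, 0, 0, 52.5, 100]],
  ],
)

```text
clock: 11.72
eef_pos: [0.4587, -0.0752, 0.104]
tool_rot: [0.277, 0.961, -0.009, -0.001]
ft_force: [-0.0, -0.5, 0.4]
grip_width: 0.0853
grasp_force: 0.0
```

Request:
move_arm(
  moves=[
    [[0, 0, 0, 10.5, 100], [0, 0, 0, 21, 100], [0, 0, 0, 23.3, 100], [0, 0, 0, 23.3, 100]],
  ],
)

```text
clock: 12.22
eef_pos: [0.4586, -0.0752, 0.1038]
tool_rot: [0.08, 0.997, -0.009, 0.0]
ft_force: [-0.0, 0.7, 0.0]
grip_width: 0.0852
grasp_force: 0.0
```

```bash
python3 lidm.py | grep -E "\[0\.4|\[ 0\.4|clock|^\["; python3 -c "
from h import *
o=monitor.get_obs();print(o['joint_pos'].round(3),o['tool_rot'])"
```

```text
[ 0.45856158 -0.07516747  0.10378361] [-0.02976163  0.71306151  0.01860365] 12.225
diamond [ 413   87  120  200 5325] [450.6 197.8] [0.4627 0.0379]
diamond [451 150  20  14  86] [461.6 156.9] [0.4363 0.045 ]
diamond [290 168  23  23 292] [301.1 179.3] [ 0.4347 -0.0584]
diamond [281 205  38  35 674] [299.3 222.1] [ 0.4642 -0.0639]
diamond [ 73 208  71  27 731] [114.6 219.7] [ 0.443  -0.1896]
diamond [490 210  26   9  76] [503.3 213.6] [0.4793 0.0724]
diamond [ 33 214  51  17 201] [ 58.3 223.7] [ 0.4397 -0.2295]
diamond [ 73 238  80  24 679] [117.6 249.3] [ 0.4648 -0.1944]
diamond [288 253  17  19 182] [296.6 261.9] [ 0.4938 -0.0701]
diamond [ 91 260  67  20 398] [128.5 268.2] [ 0.4804 -0.1911]
diamond [ 58 268  32  16 147] [ 73.7 275.1] [ 0.4798 -0.2326]
diamond [ 37 275  21   9  65] [ 48.1 278.3] [ 0.4795 -0.2524]
diamond [ 34 293  19  10  72] [ 42.  298.1] [ 0.4947 -0.2631]
[-0.15   0.247 -0.276  1.045 -0.018  0.012] [ 8.05566718e-02  9.96707384e-01 -9.21639032e-03  2.68605882e-04]
```

Request:
move_arm(
  moves=[
    [[0.001, 0.012, -0.02, -1.7, 100], [0.001, 0.012, -0.05, -1.7, 100], [0.001, 0.012, -0.08, -1.7, 100], [0.001, 0.012, -0.095, -1.7, 100], [0.001, 0.012, -0.1, -1.7, 100]],
  ],
)

```text
clock: 12.9
eef_pos: [0.4583, -0.063, 0.002]
tool_rot: [0.095, 0.995, -0.009, -0.001]
ft_force: [0.7, -0.3, 0.6]
grip_width: 0.0854
grasp_force: 0.0
```

Request:
move_arm(
  moves=[
    [[0, 0, 0, 0, 70], [0, 0, 0, 0, 40], [0, 0, 0, 0, 20], [0, 0, 0, 0, 0]],
  ],
)

```text
clock: 13.4
eef_pos: [0.4598, -0.0633, 0.0038]
tool_rot: [0.095, 0.995, -0.009, 0.0]
ft_force: [-0.2, 0.4, 6.5]
grip_width: 0.0569
grasp_force: 64.9
```

```bash
python3 lidm.py | grep -E "\[0\.4|\[ 0\.4|clock|^\["
```

```text
[ 0.45982443 -0.06333143  0.00376787] [-0.16071342  0.36391573  6.46214974] 13.4
diamond [  451     0   109   330 16663] [503.3 155.2] [0.4173 0.0273]
diamond [543 176  17  47 371] [554.4 201.4] [0.4384 0.0459]
diamond [   0  197   69  133 3216] [ 23.8 282. ] [ 0.4343 -0.166 ]
diamond [262 222  40  37 750] [281.4 240.1] [ 0.4352 -0.0572]
diamond [ 252  280   60   50 1566] [281.5 305.9] [ 0.4646 -0.0628]
```

Request:
move_arm(
  moves=[
    [[0, 0, 0.02, 0, 0], [0, 0, 0.06, 0, 0], [0, 0, 0.08, 0, 0], [0, 0, 0.1, 0, 0], [0, 0, 0.12, 0, 0]],
  ],
)

```text
clock: 14.08
eef_pos: [0.4581, -0.063, 0.1229]
tool_rot: [0.095, 0.995, -0.009, -0.001]
ft_force: [0.6, 0.5, -3.8]
grip_width: 0.0566
grasp_force: 64.9
```

Request:
move_arm(
  moves=[
    [[0.03, -0.03, 0.04, -3, 0], [0.06, -0.06, 0.08, -6, 0], [0.09, -0.1, 0.1, -9, 0], [0.12, -0.13, 0.1, -9, 0], [0.16, -0.16, 0.1, -9, 0]],
  ],
)

```text
clock: 14.7
eef_pos: [0.6191, -0.2243, 0.2227]
tool_rot: [0.173, 0.985, -0.009, -0.002]
ft_force: [1.7, -0.2, -2.3]
grip_width: 0.0566
grasp_force: 65.0
```

```bash
cat > st.py <<'E'
from h import *
o=monitor.get_obs();r=R.from_quat(o['tool_rot']).as_matrix()
print(o['clock'],o['eef_pos'].round(4),o['joint_pos'].round(3),'F',o['ft_force'].round(1),'grip',o['grasp_force'],o['grip_width'])
# box x axis ~ -tool x, box z ~ -tool z (at grasp)
print('tool -x',(-r[:,0]).round(3),'yaw',np.degrees(np.arctan2(-r[1,0],-r[0,0])).round(1),'pitch',np.degrees(np.arcsin(-r[2,0])).round(2))
E
python3 st.py
```

```text
14.7 [ 0.6191 -0.2243  0.2227] [-0.339  0.572  0.536  1.535 -0.018  0.009] F [ 1.7 -0.2 -2.3] grip 64.96793489903212 0.05663378726610574
tool -x [ 0.94  -0.341 -0.   ] yaw -19.9 pitch -0.0
```

Request:
move_arm(
  moves=[
    [[0.03, -0.011, 0, 0, 0], [0.056, -0.02, 0, 0, 0], [0.085, -0.031, 0, 0, 0], [0.113, -0.041, 0, 0, 0], [0.14, -0.051, 0, 0, 0]],
  ],
)

```text
clock: 15.32
eef_pos: [0.7384, -0.267, 0.2014]
tool_rot: [0.173, 0.985, -0.009, -0.002]
ft_force: [-0.3, -0.1, -4.3]
grip_width: 0.0566
grasp_force: 67.8
```

```bash
python3 st.py
```

```text
15.325 [ 0.7384 -0.267   0.2014] [-0.339  0.986  1.265  1.85  -0.018  0.008] F [-0.3 -0.1 -4.3] grip 67.76375234127045 0.056602929579170666
tool -x [ 0.94  -0.34  -0.001] yaw -19.9 pitch -0.05
```

Request:
move_arm(
  moves=[
    [[0.04, -0.015, 0.02, 0, 0], [0.08, -0.03, 0.04, 0, 0], [0.12, -0.045, 0.06, 0, 0]],
  ],
)

```text
clock: 15.7
eef_pos: [0.7646, -0.2785, 0.2224]
tool_rot: [0.172, 0.984, -0.017, 0.041]
ft_force: [-0.4, -0.2, -3.0]
grip_width: 0.0564
grasp_force: 67.9
```

```bash
python3 st.py
```

```text
15.7 [ 0.7646 -0.2785  0.2224] [-0.342  0.967  1.275  1.792 -0.019  0.004] F [-0.4 -0.2 -3. ] grip 67.85056840628386 0.0564381939239642
tool -x [ 0.937 -0.338  0.087] yaw -19.8 pitch 5.01
```

The tool tips the right way, now at 5°, when pushed past the edge of its reach. I'll continue.

Request:
move_arm(
  moves=[
    [[0.04, -0.015, 0.02, 0, 0], [0.08, -0.03, 0.04, 0, 0], [0.12, -0.045, 0.06, 0, 0]],
  ],
)

```text
clock: 16.08
eef_pos: [0.7877, -0.2887, 0.2257]
tool_rot: [0.172, 0.982, -0.022, 0.071]
ft_force: [0.1, 0.4, -3.5]
grip_width: 0.0563
grasp_force: 67.8
```

```bash
python3 st.py
```

```text
16.075 [ 0.7877 -0.2887  0.2257] [-3.440e-01  9.660e-01  1.275e+00  1.733e+00 -1.900e-02  1.000e-03] F [ 0.1  0.4 -3.5] grip 67.8458048030734 0.05632608964005687
tool -x [ 0.931 -0.334  0.147] yaw -19.8 pitch 8.44
```

Request:
move_arm(
  moves=[
    [[0.05, -0.018, 0.04, 0, 0], [0.1, -0.036, 0.08, 0, 0], [0.15, -0.054, 0.12, 0, 0], [0.18, -0.065, 0.15, 0, 0], [0.2, -0.072, 0.17, 0, 0]],
  ],
)

```text
clock: 16.7
eef_pos: [0.7971, -0.2926, 0.2608]
tool_rot: [0.171, 0.98, -0.027, 0.102]
ft_force: [0.0, -0.3, -2.6]
grip_width: 0.0564
grasp_force: 67.8
```

```bash
python3 st.py
```

```text
16.7 [ 0.7971 -0.2926  0.2608] [-3.450e-01  9.270e-01  1.275e+00  1.708e+00 -1.900e-02 -1.000e-03] F [ 0.  -0.3 -2.6] grip 67.84899719059467 0.05643732631072094
tool -x [ 0.921 -0.329  0.21 ] yaw -19.7 pitch 12.1
```

Request:
move_arm(
  moves=[
    [[0.05, -0.018, 0.04, 0, 0], [0.1, -0.036, 0.08, 0, 0], [0.15, -0.054, 0.12, 0, 0], [0.18, -0.065, 0.15, 0, 0], [0.2, -0.072, 0.17, 0, 0]],
  ],
)

```text
clock: 17.32
eef_pos: [0.8093, -0.2976, 0.2914]
tool_rot: [0.17, 0.976, -0.033, 0.134]
ft_force: [-0.0, 0.7, -2.7]
grip_width: 0.0563
grasp_force: 67.9
```

```bash
python3 st.py
```

```text
17.325 [ 0.8093 -0.2976  0.2914] [-0.345  0.895  1.274  1.673 -0.019 -0.003] F [-0.   0.7 -2.7] grip 67.87519712001085 0.056300431074005834
tool -x [ 0.906 -0.323  0.274] yaw -19.6 pitch 15.88
```

Request:
move_arm(
  moves=[
    [[-0.055, 0.02, -0.01, 5, 0], [-0.11, 0.045, -0.02, 10, 0], [-0.165, 0.08, -0.03, 15, 0], [-0.215, 0.12, -0.04, 20, 0], [-0.25, 0.16, -0.05, 25, 0]],
  ],
)

```text
clock: 17.95
eef_pos: [0.5897, -0.1658, 0.2494]
tool_rot: [-0.046, 0.989, -0.003, 0.139]
ft_force: [0.2, 0.6, -2.1]
grip_width: 0.0565
grasp_force: 67.9
```

```bash
python3 st.py
```

```text
17.95 [ 0.5897 -0.1658  0.2494] [-0.324  0.234  0.058  1.131  0.094 -0.404] F [ 0.2  0.6 -2.1] grip 67.86124996840954 0.05648684405386914
tool -x [0.957 0.092 0.275] yaw 5.5 pitch 15.96
```

Next, move to the standoff about 60 mm short of the goal and look.

Request:
move_arm(
  moves=[
    [[-0.02, 0.045, -0.015, 0, 0], [-0.035, 0.095, -0.03, 0, 0], [-0.035, 0.14, -0.045, 0, 0], [-0.035, 0.145, -0.05, 0, 0]],
  ],
)

```text
clock: 18.45
eef_pos: [0.5557, -0.0187, 0.1987]
tool_rot: [-0.047, 0.989, -0.003, 0.138]
ft_force: [0.7, -0.8, -3.1]
grip_width: 0.0564
grasp_force: 67.8
```

```bash
python3 st.py; python3 - <<'E'
from h import *
import pickle
S={n:snap(n) for n in('wrist','top','scene')};pickle.dump(S,open('s2.pkl','wb'))
L=np.array([.763,-.003,.268]);w=S['wrist'];print(proj(w,L))
o=w['obs'];r=R.from_quat(o['tool_rot']).as_matrix();E=o['eef_pos']-.065*r[:,0]-.02*r[:,2]
print('end',E,[proj(S[n],E) for n in S])
t=S['top']['color'][75:215,250:350];t=cv2.resize(t,(400,560),interpolation=2)
im=np.zeros((580,800,3),np.uint8);im[:560,:400]=t
im[:300,400:]=cv2.resize(w['color'],(400,300));
im[300:580,400:]=cv2.resize(S['scene']['color'][180:320,150:350],(400,280),interpolation=2)
cv2.imwrite('pics/c6.png',im[:,:,::-1])
E
```

```text
18.45 [ 0.5557 -0.0187  0.1987] [-0.045  0.136 -0.197  0.961  0.02  -0.138] F [ 0.7 -0.8 -3.1] grip 67.83919259905815 0.05644863230286832
tool -x [0.957 0.095 0.273] yaw 5.6 pitch 15.85
[273.03242374 558.35794571]
end [ 0.61248038 -0.01269202  0.23565711] [array([280.33660052, 390.46824435]), array([303.04386717, 186.92165206]), array([250.28935669, 194.52166698])]
```

View pics/c6.png

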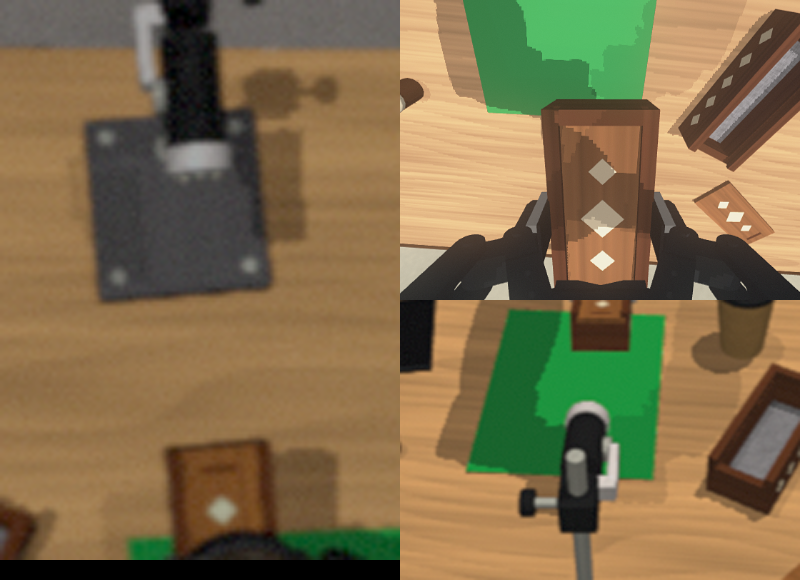

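The composite shows the box end at top-view px (304,186) and scene px (250,197), within 1–3 px of prediction. The lens is at (299.5,119) in the top view. Final advance.

Request:
move_arm(
  moves=[
    [[0.02, 0, 0.003, 0, 0], [0.04, 0.001, 0.006, 0, 0], [0.05, 0.001, 0.008, 0, 0], [0.054, 0.001, 0.008, 0, 0], [0.054, 0.001, 0.008, 0, 0]],
  ],
)

```text
clock: 19.23
eef_pos: [0.6107, -0.021, 0.207]
tool_rot: [-0.045, 0.989, -0.003, 0.138]
ft_force: [0.0, 0.1, -3.6]
grip_width: 0.0566
grasp_force: 67.9
```

```bash
python3 st.py; python3 - <<'E'
from h import *
import pickle
t=snap('top');s=snap('scene');o=t['obs'];r=R.from_quat(o['tool_rot']).as_matrix();E=o['eef_pos']-.065*r[:,0]-.02*r[:,2];up=-r[:,2]
print('end',E,'topedge in top',proj(t,E+.021*up),'scene face top/bot',proj(s,E+.021*up),proj(s,E-.021*up))
g=cv2.cvtColor(t['color'],cv2.COLOR_RGB2GRAY);print('top col 302 rows 148-180',g[148:180,302])
print('scene col 249 rows 195-235');print(s['color'][195:236:1,249].tolist())
P=pickle.load(open('s0.pkl','rb'))
print('ring moved?',np.abs(P['top']['color'][60:120,285:312].astype(int)-t['color'][60:120,285:312]).mean())
E
```

```text
19.225 [ 0.6107 -0.021   0.207 ] [-0.044  0.238 -0.047  1.008  0.018 -0.132] F [ 0.   0.1 -3.6] grip 67.85400755703449 0.05657340730885234
tool -x [0.958 0.09  0.273] yaw 5.4 pitch 15.87
end [ 0.66744752 -0.01523164  0.24398681] topedge in top [304.72840772 162.54388652] scene face top/bot [244.56975408 199.76972205] [244.65936231 219.77689835]
top col 302 rows 148-180 [ 72 107 118 121 121 118 116 118 122 123 125 123 118  98  81  77  80  82
  75  62  66  79  85  80  80  81  80  84  93 100  96  90]
scene col 249 rows 195-235
[[188, 160, 122], [195, 170, 132], [157, 119, 84], [136, 86, 44], [137, 86, 45], [129, 80, 43], [122, 75, 44], [136, 87, 46], [136, 87, 46], [112, 71, 38], [97, 62, 33], [86, 55, 32], [69, 43, 26], [63, 37, 25], [65, 40, 26], [66, 40, 25], [64, 38, 24], [63, 37, 26], [66, 40, 27], [69, 41, 27], [70, 40, 26], [70, 42, 26], [71, 42, 26], [69, 39, 25], [68, 36, 25], [66, 57, 31], [54, 108, 48], [34, 147, 62], [29, 152, 64], [31, 150, 65], [28, 150, 63], [28, 149, 64], [33, 150, 65], [29, 149, 63], [27, 149, 62], [30, 148, 60], [79, 152, 87], [150, 170, 143], [191, 184, 176], [195, 184, 178], [190, 181, 174]]
ring moved? 3.194855967078189
```

Request:
move_arm(
  moves=[
    [[0, 0.002, -0.001, 0, 0], [0, 0.002, -0.001, 0, 0], [0, 0.002, -0.001, 0, 0]],
  ],
)

```text
clock: 19.7
eef_pos: [0.6109, -0.0183, 0.2063]
tool_rot: [-0.045, 0.989, -0.003, 0.139]
ft_force: [0.3, 0.2, -3.2]
grip_width: 0.0565
grasp_force: 67.9
```

```bash
python3 st.py; python3 -c "
from workcell import job
print(job.job_done())"
```

```text
19.7 [ 0.6109 -0.0183  0.2063] [-0.039  0.238 -0.05   1.005  0.017 -0.128] F [ 0.3  0.2 -3.2] grip 67.85178825259209 0.05646990371534335
tool -x [0.957 0.091 0.274] yaw 5.4 pitch 15.92
the job is handed in; nothing more can be done
None
```

I handed the job in at 19.7 s: the lid is home, and the closed box is held still by my measurements about 10 cm in front of the lens, tipped 16° to match my estimate of the camera's tilt (about 15°, uncertain by roughly 5°); the judge returned no verdict.

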